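# Throw the toggle clamp open and rack the bonded module

## Robot

A 6-joint arm with a two-finger parallel gripper is mounted at the origin on a cart in front of the work surface, level with it; the furniture and walls round the work are solid. World frame = base frame: x ahead of the robot, y to its left, z up, the work surface at z = 0. Lengths are in m, angles in rad, forces in N, time in s.
With the tool pointing down it reaches from about 0.3 to 0.825 m from the base axis. Payload 5.4 kg.
Tool frame: the origin (TCP) lies on the centre line of the jaws, within the pads' length; the fingertips stand 19 mm ahead of it and the grasp point (between the pads) is the TCP (r.tip_reach is the distance from the TCP to the fingertips, in m); z points along the fingers, x is the direction in which the jaws open and shut, and the axes are right-handed (so a half turn about z gives the same grasp; the last joint's range is limited). The gripper opens to 92 mm and grips with 3 to 60 N. Pads are 20 mm wide; open, the fingers measure 128 mm over their backs; the gripper's body (75 mm by 189 mm) begins 69 mm behind the grasp point.
Start: joints at [-1.445, 0.158, 1.597, -0, 1.386, -0.21], TCP at [0.189, -0.543, 0.234] pointing down, gripper open.
Joint ranges: [-2.91, 2.91], [-0.94, 2.29], [0.18, 2.7], [-1.29, 4.43], [0.17, 2.64], [-3, 3]. Speed limits (rad/s): [2.57, 2.57, 3.14, 3.14, 3.14, 3.14].

## Interface

Orientations are given as a unit quaternion [x, y, z, w].
In Python, from plant import r gives the robot as it stands.
- The arm moves only by the tool servo_tool, never from a script. Its argument "rows" is a list of rows, each an object of numbers: "ax", "ay", "az": the turn, a rotation vector about the tool's x, y, z in units of 8 degrees (1.0 is 8 degrees); "tx", "ty", "tz": the shift along the tool's x, y, z in units of 50 mm (1.0 is 50 mm); "hand": the finger opening in mm, from 0 to 91.9. A call has 1 to 8 rows; each row shifts and turns the commanded pose from where the row before left it, along the tool's axes as they then stand; what a row does not reach is not made up. A row lasts 1/10 s, in which the tool goes at most 50 mm and 8.59 degrees, less where a joint would pass 70% of its speed; a pose out of reach is approached as far as the arm can. A call is refused whole if a number of a shift passes 1 or a number of a turn 1, either way. A call with a gripper value outside its range is refused whole. The fingers move at their own pace and stop on an object; the grip force is fixed at half the most. Time passes only in rows, so rows that do not move let the fingers close. It gives the time, the measured TCP pose, the force and the opening at its end, in the units of the state.
- r.observe(): the state, without advancing time (a new reading comes with each control period).
- r.grab_frame(name): name is "scene" or "top" or "wrist"; returns a dict with "img" (420x560x3 uint8, red, green, blue), "fx", "fy", "cx", "cy" (pixels), "R" (3x3) and "t" (3): a world point X has camera coordinates R X + t; the wrist camera has in their place "tool_from_camera" (4x4, takes a point from camera to tool coordinates, whose origin is the TCP and whose axes are the tool frame's). Camera axes: x right, y down, z forward; pixel columns grow to the right and rows downward; lengths in m; the calibration is good to about 2 mm. A picture is of the moment at which its call begins: read the wrist's pose just before it. There is no depth.
- r.job_done(): hands the job in, once; it reports no verdict.
Trained networks look in the newest picture that a camera, given by its name, has taken for a name from the list of things; names that differ only in an ending like _2 or _b are one class to them, and where a whole thing is asked for, a point or a joint stands for the part that bears it (a point fixed in the world has none). Each returns a list of dicts, best first, with "confidence" (0 to 1); they miss things now and then, are a little off and sometimes report something else, mostly with a low value. They report only what shows in the picture. A call takes as long as a camera call.
- r.trace(camera, name): "pixels" (420x560 bool, what is visible of it).
- r.place_of(camera, name): "point" ([x, y, z] in m, in world coordinates, good to about 4 mm: a listed point, or the origin of a listed thing).
The state is a dict: "clock": time; "joint_pos": joint angles; "dq": joint speeds; "effort": joint torques, N m; "eef_pos": TCP position; "tool_rot": TCP orientation; "contact_force": force on the tool from outside, world axes, zero at the start; "torque": the same for the moment, N m; "grip_width": opening from 0.0 (shut) to 1.0 (fully open).
Only numpy, scipy, OpenCV 4.12 (cv2) and the standard library are available. Lean on these libraries where they do the work, as an engineer would, in place of code of your own. Each camera call takes 0.05 s, during which the arm holds its last target.

## Task

The cover of the module in the clamping jig has set: throw the jig's toggle clamp over centre by its black lever, all the way back until the arm rests on its open stop, and leave it open. Only then lift the module out, keep it level with its cover up, and set it down, not dropping it, on the two rods of the drying rack, in the empty middle place between the upright pins and square with the two modules already there. Leave those two modules, the spool, the mug and the tape where they are.

Things in the scene. Friction and masses are not known exactly. Their poses are not given: they have to be found in the camera images.
- clamp_arm (a joint): Angle of the clamp's steel arm: 0 clamped (arm level, rubber foot pressing about 24 N on the module), grows as it swings up, 1.75 at the open stop (leaning back 10 degrees past upright), where it stays. Past centre the foot's spring kicks it part-way open; drive the rest with the lever. The arm pivots 95 mm from the nest towards the point nest's +x, 80 mm above the bench.
- lever_grip (a point): Point on the axis of the clamp's black round lever grip (20 mm thick), 29 mm below its top end; the grip runs from 49 mm below to 29 mm above it. Own z runs up the lever to its end, own y is the hinge axis, own x the way the lever is pushed to open. Clamped: lever leans 18 deg from upright towards the module, point 189 mm above the bench. It takes about 8 N here to pass centre.
- nest (a point): Centre of the nest in the jig, fixed to it: where the clamped module's centre sits, 39 mm above the bench, z up. Own +x points from the module to the clamp pivots and its opened lever; own y is the hinge axis. Opening, the lever point travels about 155 mm along +x (from 53 to 210 mm past the nest) and down from 189 to 88 mm above the bench, lever then level. Jig plate 252 x 124 x 12 mm; it does not move.
- module_center (a point): Centre of the clamped module, a closed flat box with grey aluminium cover, about 0.16 kg, 9 mm above its underside; z up. 89 mm long (own x), 61 mm wide over the cover (own y), 18 mm high; sides taper in to 71 x 54 mm at the underside. Jig: on four rest buttons 30 mm above the bench, 18 mm above the plate, between 8 mm dowels 50 mm high near its corners, under 2 mm free; long sides open for 58 mm in the middle.
- rack_middle (a point): Middle place of the rack (fixed), on top of and half-way between its two 10 mm rods, 28 mm above the bench; z up, own y along the rods, own x across (rods at x = +-17 mm). Set down well, the module lies over it, centre 9 mm above, long side along y, either way round. Pins 6 mm thick, 22 mm above the rods, at y = +-51.5 mm leave 4 mm at each end of the module. Other modules at y = +-103 mm.
- racked_left: Finished module, same kind, loose, in the rack's place on the +y side; origin at the centre of its underside. Must stay.
- racked_right: Finished module, same kind, loose, in the rack's place on the -y side; origin at the centre of its underside. Must stay.
- solder_spool: Grey spool, 63 mm wide, 70 mm high, on the bench beyond the work; origin at the centre of its underside. Must stay.
- yellow_mug: Yellow mug, 68 mm high, beyond the jig; origin at the underside. Must stay.
- tape: Black tape roll, 62 mm wide, 19 mm high, on the bench beyond the rack; origin at the underside. Must stay.
- module: The clamped module itself; origin at the centre of its underside, 9 mm below module_center.

How it is judged:
On the way, in this order (a step that is already met when the one before it is completed fails the run):
1. the toggle clamp is thrown over centre and its arm stands open (past 1.5 rad) with the module still in the nest (value of joint clamp_arm above 1.5 rad and distance between module_center and nest below 0.012 m), for 0.2 s.
2. the module is lifted at least 40 mm out of the nest (z of module_center in the frame of nest above 0.04 m), for 0.1 s.
At the end, for the whole second after the job is handed in: Clamp arm open (past 1.5 rad); module at rest flat on both rods in the rack's middle place, cover up: centre within 12 mm across and 8 mm along the rods, 4 to 14 mm above them, long side within 0.15 rad of the rods' direction, tilt under 0.1 rad (value of joint clamp_arm above 1.5 rad and x of module_center in the frame of rack_middle between -0.012 and 0.012 m and y of module_center in the frame of rack_middle between -0.008 and 0.008 m and z of module_center in the frame of rack_middle between 0.004 and 0.014 m and angle between the x axis of module_center and the y axis of rack_middle, either way round below 0.15 rad and angle between module_center's own z axis and vertical below 0.1 rad and linear speed of module below 0.02 m/s); the robot touches nothing.
It fails at once if the module is pulled from its nest (12 mm or more) before the clamp arm has been opened (0.8 rad) (distance between module_center and nest between 0.012 and 0.05 m and value of joint clamp_arm below 0.8 rad).
It fails at once if the module is tilted more than 0.5 rad (angle between module_center's own z axis and vertical above 0.5 rad).
It fails at once if the module is dropped: it falls faster than 0.45 m/s with no finger touching it (linear speed of module above 0.45 m/s and contact force between the fingers and module below 0.05 N).
It fails at once if a module already on the rack is moved more than 20 mm (distance of any of racked_left, racked_right from where it was at the start of the episode above 0.02 m).
It fails at once if the spool, the mug or the tape is moved more than 20 mm (distance of any of solder_spool, yellow_mug, tape from where it was at the start of the episode above 0.02 m).
It also fails if it takes over 54 s, if anything falls off the work surface, if the arm or the gripper's body presses on something with over 40 N, if the wrist force passes 120 N, or if a joint passes its speed limit or range.

## Working session

There is one attempt and no reset: what is moved stays moved. The work goes in short steps, Python scripts to look and compute and a tool call to move; the robot and the scene stay as the last step left them, time stands still between calls to the robot, and variables do not carry over. Pictures are saved under pics/ and viewed, and the job is handed in when it is done.

Besides the shell and the picture viewer there is one more tool, called after "Call:" by a JSON object that holds its "api" and its "payload", one argument or row to a line. servo_tool: Moves the arm, as the interface text tells. Its arguments: {"type":"object","properties":{"rows":{"type":"array","items":{"type":"object","properties":{"ax":{"type":"number"},"ay":{"type":"number"},"az":{"type":"number"},"tx":{"type":"number"},"ty":{"type":"number"},"tz":{"type":"number"},"hand":{"type":"number"}}}}},"required":["rows"]}

```bash
mkdir -p pics; ls; python3 - <<'E'
from plant import r
import cv2,numpy as np
s=r.observe();print({k:np.round(v,3) for k,v in s.items()}, r.tip_reach)
for c in ["scene","top"]:
    f=r.grab_frame(c);cv2.imwrite(f"pics/{c}0.png",f["img"][:,:,::-1])
    for n in ["nest","lever_grip","module_center","rack_middle","racked_left","racked_right","solder_spool","yellow_mug","tape"]:
        try:
            print(c,n,[(np.round(d["point"],4),round(d["confidence"],2)) for d in r.place_of(c,n)[:3]])
        except Exception as e: print(c,n,e)
E
```

```text
pics
{'clock': np.float64(0.0), 'joint_pos': array([-1.445,  0.159,  1.598, -0.   ,  1.386, -0.21 ]), 'dq': array([0.001, 0.001, 0.   , 0.002, 0.001, 0.001]), 'effort': array([-1.0000e-03, -3.8558e+01, -3.2211e+01,  7.0000e-02,  3.8000e-02,
       -0.0000e+00]), 'eef_pos': array([ 0.189, -0.542,  0.233]), 'tool_rot': array([ 0.815, -0.579, -0.001, -0.001]), 'contact_force': array([-0.204,  0.715,  0.072]), 'torque': array([-0.015, -0.027,  0.025]), 'grip_width': np.float64(1.0)} 0.019
scene nest [(array([0.4545, 0.0412, 0.039 ]), 0.98), (array([0.7236, 0.1966, 0.0021]), 0.51)]
scene lever_grip [(array([0.513 , 0.0459, 0.1891]), 0.53)]
scene module_center [(array([0.4559, 0.0367, 0.0401]), 0.82)]
scene rack_middle [(array([0.4415, 0.3598, 0.026 ]), 0.9)]
scene racked_left [(array([0.4338, 0.4582, 0.0292]), 0.91), (array([0.7192, 0.1983, 0.    ]), 0.55)]
scene racked_right [(array([0.4531, 0.2537, 0.0253]), 0.59), (array([ 0.7792,  0.1112, -0.0022]), 0.31)]
scene solder_spool [(array([7.234e-01, 1.955e-01, 4.000e-04]), 0.91)]
scene yellow_mug [(array([ 0.8042, -0.0375, -0.0042]), 0.7)]
scene tape []
top nest [(array([0.4567, 0.0383, 0.0361]), 0.9)]
top lever_grip [(array([0.5124, 0.0455, 0.188 ]), 0.73)]
top module_center [(array([0.4572, 0.0361, 0.0391]), 0.74)]
top rack_middle [(array([0.4456, 0.3584, 0.0266]), 0.69)]
top racked_left [(array([0.4383, 0.4592, 0.0243]), 0.92)]
top racked_right [(array([0.449 , 0.2515, 0.0334]), 0.72)]
top solder_spool [(array([7.206e-01, 1.970e-01, 3.000e-04]), 0.7)]
top yellow_mug [(array([ 8.02e-01, -3.74e-02, -1.00e-04]), 0.86), (array([ 0.7837,  0.1108, -0.0011]), 0.35)]
top tape [(array([ 0.7821,  0.1133, -0.003 ]), 0.63)]
```

View pics/scene0.png

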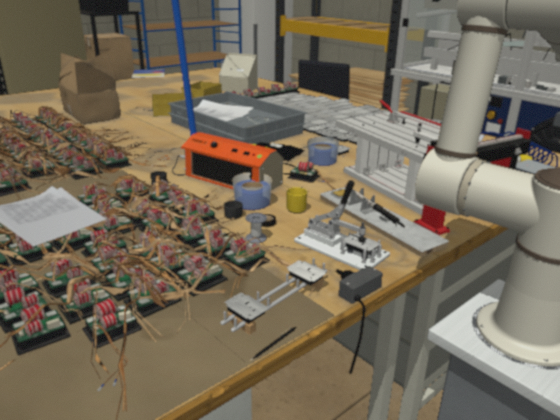

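View pics/top0.png

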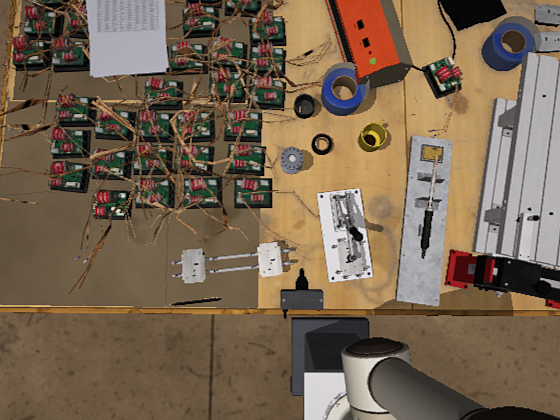

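```bash
cat > h.py <<'E'
import numpy as np
def ray(f,px,z):
    R=np.array(f["R"]);t=np.array(f["t"]);c=-R.T@t
    d=R.T@np.array([(px[0]-f["cx"])/f["fx"],(px[1]-f["cy"])/f["fy"],1.])
    return c+d*(z-c[2])/d[2]
def proj(f,X):
    p=np.array(f["R"])@np.array(X)+np.array(f["t"]);return np.array([f["fx"]*p[0]/p[2]+f["cx"],f["fy"]*p[1]/p[2]+f["cy"]])
E
python3 - <<'E'
from plant import r
from h import *
import cv2
f=r.grab_frame("top")
im=f["img"][:,:,::-1]
cv2.imwrite("pics/jig.png",cv2.resize(im[180:290,290:400],None,fx=5,fy=5,interpolation=cv2.INTER_CUBIC))
cv2.imwrite("pics/rack.png",cv2.resize(im[230:300,160:300],None,fx=5.5,fy=5.5,interpolation=cv2.INTER_CUBIC))
print("cam",-np.array(f["R"]).T@f["t"],f["fx"])
for n,z in [("module_center",.048),("racked_left",.046),("racked_right",.046),("lever_grip",.15)]:
    for d in r.trace("top",n)[:2]:
        m=d["pixels"].astype(np.uint8);ys,xs=np.nonzero(m)
        pts=np.array([ray(f,(x,y),z)[:2] for x,y in zip(xs,ys)]).astype(np.float32)
        print(n,d["confidence"],len(xs),cv2.minAreaRect(pts),pts.mean(0))
E
```

```text
cam [0.4673751  0.21706134 1.1073088 ] 390.38459653914305
module_center 0.94 590 ((0.45694372057914734, 0.040545906871557236), (0.08826395124197006, 0.059224363416433334), 7.005321502685547) [0.4539771  0.04114584]
module_center 0.45 3437 ((0.5202117562294006, 0.056778982281684875), (0.2477157860994339, 0.12365459650754929), 7.9181413650512695) [0.5289985  0.05934674]
racked_left 0.76 749 ((0.4339503347873688, 0.46239471435546875), (0.08955342322587967, 0.06077921763062477), 5.802614212036133) [0.43361285 0.4624128 ]
racked_left 0.53 618 ((0.45684924721717834, 0.04140768200159073), (0.08930783718824387, 0.061245135962963104), 7.530073642730713) [0.45465314 0.04163243]
racked_right 0.57 757 ((0.4515186548233032, 0.2588433623313904), (0.09028895199298859, 0.06301454454660416), 6.229304313659668) [0.45177355 0.25853905]
lever_grip 0.57 226 ((0.532359778881073, 0.05274026095867157), (0.07620508223772049, 0.025678327307105064), 29.89020538330078) [0.53031147 0.05088222]
```

```bash
python3 - <<'E'
import cv2,numpy as np
E
true
```

```text
(no output)
```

View pics/jig.png

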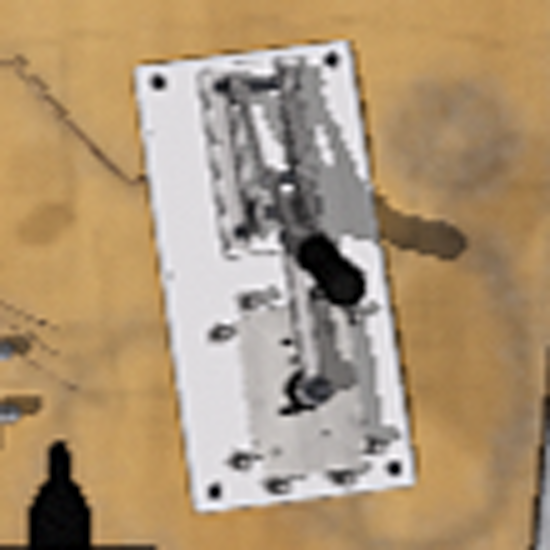

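View pics/rack.png

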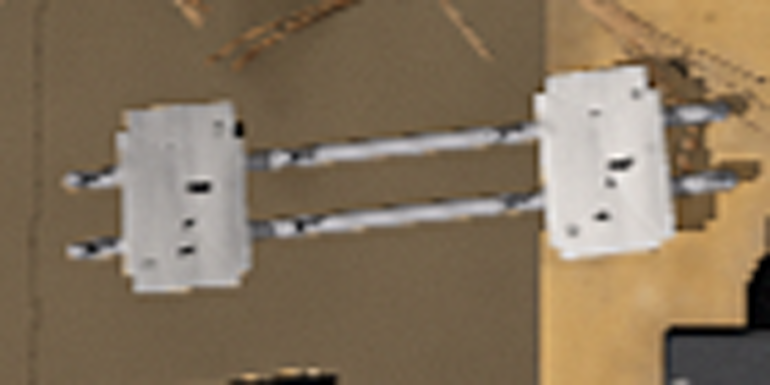

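Call:
{"api": "servo_tool", "payload": {
  "rows": [
    {"tz": -0.7, "az": 0.35, "hand": 0},
    {"tz": -0.8, "az": 0.36},
    {"tz": -0.8, "az": 0.35},
    {"tz": -0.7, "az": 0.35}
  ]
}}

```text
$.rows[0]: bad value
```

```bash
cat >> h.py <<'E'
from scipy.spatial.transform import Rotation as Ro
def go(r,target,jig_yaw=np.radians(97.9-180)):
    s=r.observe();R=Ro.from_quat(s["tool_rot"]);p=np.array(s["eef_pos"])
    d=R.inv().apply(np.array(target)-p)/0.05
    M=R.as_matrix();
    print("clk",round(float(s["clock"]),2),"pos",p.round(4),"xyaw",np.degrees(np.arctan2(M[1,0],M[0,0])).round(2),"z",M[:,2].round(3),"tool delta units",d.round(2),"F",np.round(s["contact_force"],1))
N=np.array([0.4562,0.0400]);Y=np.radians(7.9)
def jig(x,y,z): return [N[0]+x*np.cos(Y)-y*np.sin(Y),N[1]+x*np.sin(Y)+y*np.cos(Y),z]
E
python3 - <<'E'
from plant import r
from h import *
go(r,jig(.0,0,.33))
E
```

```text
clk 1.25 pos [ 0.1895 -0.5429  0.2336] xyaw -70.76 z [ 0.  0. -1.] tool delta units [-9.25 -8.88 -1.93] F [-0.5 -0.6  0.1]
```

Call:
{"api": "servo_tool", "payload": {
  "rows": [
    {"tx": 0, "ty": 0, "tz": -0.7, "ax": 0, "ay": 0, "az": 0.35, "hand": 0},
    {"tx": 0, "ty": 0, "tz": -0.8, "ax": 0, "ay": 0, "az": 0.35, "hand": 0},
    {"tx": 0, "ty": 0, "tz": -0.8, "ax": 0, "ay": 0, "az": 0.35, "hand": 0},
    {"tx": 0, "ty": 0, "tz": -0.7, "ax": 0, "ay": 0, "az": 0.35, "hand": 0}
  ]
}}

```text
clock: 1.65
eef_pos: [0.1895, -0.5429, 0.3859]
tool_rot: [0.754, -0.657, 0.001, 0.0]
contact_force: [-0.0, -0.3, -0.1]
grip_width: 0.674
```

```bash
python3 - <<'E'
from plant import r
from h import *
go(r,jig(.0,0,.33))
E
```

```text
clk 1.65 pos [ 0.1895 -0.5429  0.3859] xyaw -82.08 z [ 0.    -0.002 -1.   ] tool delta units [-10.81  -6.89   1.1 ] F [-0.  -0.3 -0.1]
```

Call:
{"api": "servo_tool", "payload": {
  "rows": [
    {"tx": -0.6, "ty": -0.4, "tz": 0, "ax": 0, "ay": 0, "az": 0, "hand": 0},
    {"tx": -0.7, "ty": -0.45, "tz": 0, "ax": 0, "ay": 0, "az": 0, "hand": 0},
    {"tx": -0.7, "ty": -0.45, "tz": 0, "ax": 0, "ay": 0, "az": 0, "hand": 0},
    {"tx": -0.7, "ty": -0.45, "tz": 0, "ax": 0, "ay": 0, "az": 0, "hand": 0},
    {"tx": -0.7, "ty": -0.45, "tz": 0, "ax": 0, "ay": 0, "az": 0, "hand": 0},
    {"tx": -0.7, "ty": -0.45, "tz": 0, "ax": 0, "ay": 0, "az": 0, "hand": 0},
    {"tx": -0.7, "ty": -0.45, "tz": 0, "ax": 0, "ay": 0, "az": 0, "hand": 0},
    {"tx": -0.7, "ty": -0.45, "tz": 0, "ax": 0, "ay": 0, "az": 0, "hand": 0}
  ]
}}

```text
clock: 2.45
eef_pos: [0.3271, -0.2442, 0.3837]
tool_rot: [0.755, -0.656, 0.0, 0.0]
contact_force: [1.2, 0.8, 0.1]
grip_width: 0.008
```

Call:
{"api": "servo_tool", "payload": {
  "rows": [
    {"tx": -0.7, "ty": -0.45, "tz": 0, "ax": 0, "ay": 0, "az": 0, "hand": 0},
    {"tx": -0.7, "ty": -0.45, "tz": 0, "ax": 0, "ay": 0, "az": 0, "hand": 0},
    {"tx": -0.7, "ty": -0.45, "tz": 0, "ax": 0, "ay": 0, "az": 0, "hand": 0},
    {"tx": -0.7, "ty": -0.45, "tz": 0, "ax": 0, "ay": 0, "az": 0, "hand": 0},
    {"tx": -0.7, "ty": -0.45, "tz": 0, "ax": 0, "ay": 0, "az": 0, "hand": 0},
    {"tx": -0.7, "ty": -0.45, "tz": 0, "ax": 0, "ay": 0, "az": 0, "hand": 0},
    {"tx": -0.7, "ty": -0.45, "tz": 0.3, "ax": 0, "ay": 0, "az": 0, "hand": 0}
  ]
}}

```text
clock: 3.15
eef_pos: [0.4497, 0.0205, 0.3706]
tool_rot: [0.755, -0.656, 0.002, -0.001]
contact_force: [1.4, -0.7, 0.4]
grip_width: 0.006
```

```bash
python3 - <<'E'
from plant import r
from h import *
import cv2
go(r,jig(.0,0,.2))
f=r.grab_frame("wrist");print(np.round(f["tool_from_camera"],3),f["fx"])
cv2.imwrite("pics/w1.png",f["img"][:,:,::-1])
for n in ["lever_grip","nest","module_center"]: print(n,[(np.round(d["point"],4),round(d["confidence"],2)) for d in r.place_of("wrist",n)[:3]])
E
```

```text
clk 3.15 pos [0.4497 0.0205 0.3706] xyaw -81.95 z [ 0.005 -0.001 -1.   ] tool delta units [-0.38 -0.17  3.41] F [ 1.4 -0.7  0.4]
[[ 1.    -0.001 -0.001 -0.   ]
 [ 0.001  0.961  0.277 -0.078]
 [ 0.001 -0.277  0.961 -0.151]
 [ 0.     0.     0.     1.   ]] 296.42920616445906
lever_grip [(array([0.5081, 0.0441, 0.1907]), 0.74)]
nest [(array([0.4563, 0.0363, 0.0408]), 0.92)]
module_center [(array([0.4559, 0.034 , 0.0377]), 0.82)]
```

View pics/w1.png

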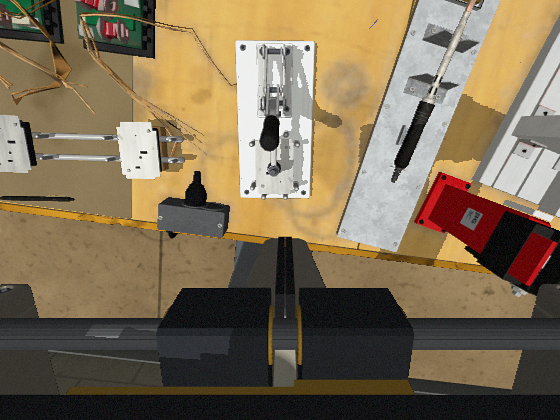

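```bash
sed -i 's/0.0400\]/0.0385]/' h.py; python3 - <<'E'
from plant import r
from h import *
go(r,jig(-.0,0,.2))
E
```

```text
clk 3.35 pos [0.4482 0.0195 0.3683] xyaw -81.83 z [-0.001 -0.    -1.   ] tool delta units [-0.35 -0.22  3.36] F [-0.  -0.6 -0.2]
```

Call:
{"api": "servo_tool", "payload": {
  "rows": [
    {"tx": -0.35, "ty": -0.1, "tz": 0.4, "ax": 0, "ay": 0, "az": 0, "hand": 0},
    {"tx": 0, "ty": 0, "tz": 0.6, "ax": 0, "ay": 0, "az": 0, "hand": 0},
    {"tx": 0, "ty": 0, "tz": 0.6, "ax": 0, "ay": 0, "az": 0, "hand": 0},
    {"tx": 0, "ty": 0, "tz": 0.6, "ax": 0, "ay": 0, "az": 0, "hand": 0},
    {"tx": 0, "ty": 0, "tz": 0.6, "ax": 0, "ay": 0, "az": 0, "hand": 0},
    {"tx": 0, "ty": 0, "tz": 0.5, "ax": 0, "ay": 0, "az": 0, "hand": 0},
    {"tx": 0, "ty": 0, "tz": 0, "ax": 0, "ay": 0, "az": 0, "hand": 0}
  ]
}}

```text
clock: 4.05
eef_pos: [0.4486, 0.0359, 0.2007]
tool_rot: [0.754, -0.657, -0.003, 0.002]
contact_force: [-1.3, -0.6, 0.4]
grip_width: 0.005
```

```bash
python3 - <<'E'
from plant import r
from h import *
import cv2
go(r,jig(-.0,0,.2))
f=r.grab_frame("scene");a=f["img"][180:280,280:420,::-1]
cv2.imwrite("pics/s2.png",cv2.resize(a,None,fx=5,fy=5,interpolation=cv2.INTER_CUBIC))
E
```

```text
clk 4.05 pos [0.4486 0.0359 0.2007] xyaw -82.1 z [-0.006  0.001 -1.   ] tool delta units [-0.03 -0.16  0.01] F [-1.3 -0.6  0.4]
```

View pics/s2.png

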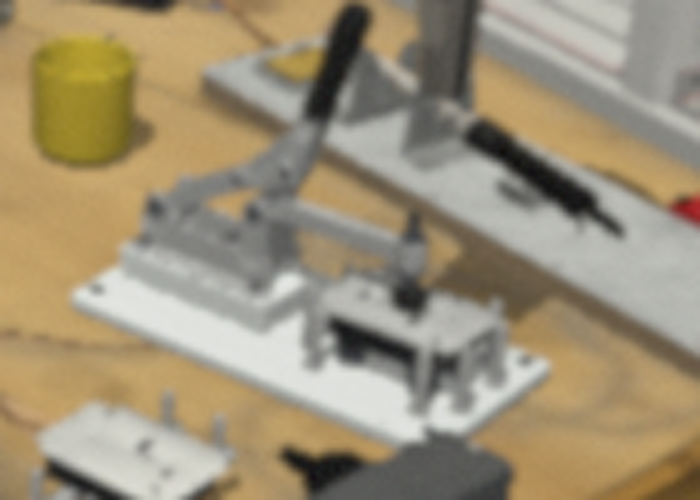

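Call:
{"api": "servo_tool", "payload": {
  "rows": [
    {"tx": 0, "ty": -0.25, "tz": 0, "ax": 0, "ay": 0, "az": 0, "hand": 0},
    {"tx": 0, "ty": -0.25, "tz": 0, "ax": 0, "ay": 0, "az": 0, "hand": 0},
    {"tx": 0, "ty": -0.2, "tz": 0, "ax": 0, "ay": 0, "az": 0, "hand": 0},
    {"tx": 0, "ty": -0.2, "tz": 0, "ax": 0, "ay": 0, "az": 0, "hand": 0},
    {"tx": 0, "ty": -0.15, "tz": 0, "ax": 0, "ay": 0, "az": 0, "hand": 0}
  ]
}}

```text
clock: 4.6
eef_pos: [0.5042, 0.044, 0.2046]
tool_rot: [0.755, -0.656, 0.001, -0.0]
contact_force: [-0.2, 0.7, -0.5]
grip_width: 0.003
```

Call:
{"api": "servo_tool", "payload": {
  "rows": [
    {"tx": 0, "ty": -0.2, "tz": 0, "ax": 0, "ay": 0, "az": 0, "hand": 0},
    {"tx": 0, "ty": -0.2, "tz": 0, "ax": 0, "ay": 0, "az": 0, "hand": 0}
  ]
}}

```text
clock: 4.8
eef_pos: [0.5233, 0.0471, 0.2037]
tool_rot: [0.755, -0.656, -0.0, 0.0]
contact_force: [-0.8, -0.2, 1.8]
grip_width: 0.008
```

```bash
python3 - <<'E'
from plant import r
from h import *
import cv2
go(r,jig(.075,0,.204))
f=r.grab_frame("scene");a=f["img"][180:280,280:420,::-1]
cv2.imwrite("pics/s3.png",cv2.resize(a,None,fx=4,fy=4,interpolation=cv2.INTER_CUBIC))
E
```

```text
clk 4.8 pos [0.5233 0.0471 0.2037] xyaw -81.96 z [-0. -0. -1.] tool delta units [-0.01 -0.15 -0.01] F [-0.8 -0.2  1.8]
```

View pics/s3.png

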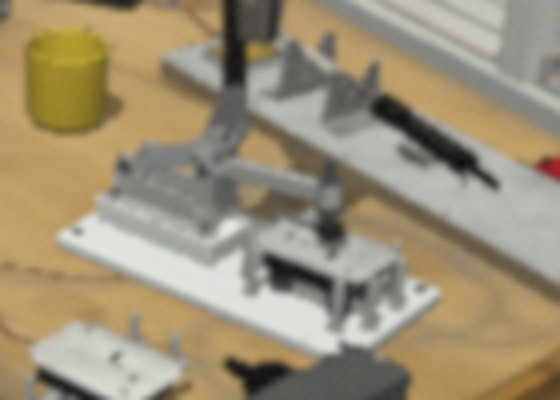

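Call:
{"api": "servo_tool", "payload": {
  "rows": [
    {"tx": 0, "ty": -0.2, "tz": 0, "ax": 0, "ay": 0, "az": 0, "hand": 0},
    {"tx": 0, "ty": -0.2, "tz": 0, "ax": 0, "ay": 0, "az": 0, "hand": 0},
    {"tx": 0, "ty": -0.2, "tz": 0, "ax": 0, "ay": 0, "az": 0, "hand": 0},
    {"tx": 0, "ty": -0.2, "tz": 0.05, "ax": 0, "ay": 0, "az": 0, "hand": 0},
    {"tx": 0, "ty": -0.2, "tz": 0.05, "ax": 0, "ay": 0, "az": 0, "hand": 0},
    {"tx": 0, "ty": -0.2, "tz": 0.1, "ax": 0, "ay": 0, "az": 0, "hand": 0}
  ]
}}

```text
clock: 5.45
eef_pos: [0.5835, 0.0555, 0.1938]
tool_rot: [0.755, -0.656, 0.001, -0.0]
contact_force: [-0.1, -1.1, 1.5]
grip_width: 0.001
```

```bash
python3 - <<'E'
from plant import r
from h import *
import cv2
go(r,jig(.171,0,.160))
f=r.grab_frame("scene");a=f["img"][180:280,280:420,::-1]
cv2.imwrite("pics/s4.png",cv2.resize(a,None,fx=4,fy=4,interpolation=cv2.INTER_CUBIC))
E
```

```text
clk 5.45 pos [0.5835 0.0555 0.1938] xyaw -81.96 z [ 0.001 -0.    -1.   ] tool delta units [-0.01 -0.85  0.68] F [-0.1 -1.1  1.5]
```

View pics/s4.png

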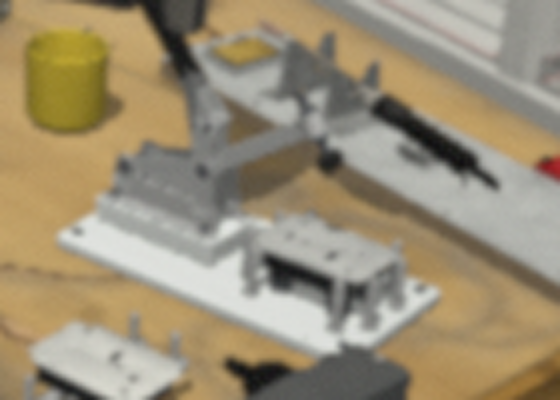

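Call:
{"api": "servo_tool", "payload": {
  "rows": [
    {"tx": 0, "ty": -0.2, "tz": 0.1, "ax": 0, "ay": 0, "az": 0, "hand": 0},
    {"tx": 0, "ty": -0.2, "tz": 0.15, "ax": 0, "ay": 0, "az": 0, "hand": 0},
    {"tx": 0, "ty": -0.2, "tz": 0.2, "ax": 0, "ay": 0, "az": 0, "hand": 0},
    {"tx": 0, "ty": -0.2, "tz": 0.2, "ax": 0, "ay": 0, "az": 0, "hand": 0},
    {"tx": 0, "ty": -0.15, "tz": 0.2, "ax": 0, "ay": 0, "az": 0, "hand": 0},
    {"tx": 0, "ty": -0.1, "tz": 0.2, "ax": 0, "ay": 0, "az": 0, "hand": 0},
    {"tx": 0, "ty": -0.1, "tz": 0.2, "ax": 0, "ay": 0, "az": 0, "hand": 0}
  ]
}}

```text
clock: 6.2
eef_pos: [0.6393, 0.0636, 0.1301]
tool_rot: [0.755, -0.656, -0.0, 0.0]
contact_force: [0.8, 0.1, 0.5]
grip_width: 0.006
```

```bash
python3 - <<'E'
from plant import r
from h import *
import cv2
go(r,jig(.189,0,.116))
f=r.grab_frame("scene");a=f["img"][180:280,280:420,::-1]
cv2.imwrite("pics/s5.png",cv2.resize(a,None,fx=4,fy=4,interpolation=cv2.INTER_CUBIC))
E
```

```text
clk 6.2 pos [0.6393 0.0636 0.1301] xyaw -81.96 z [-0.  0. -1.] tool delta units [-0.01 -0.08  0.28] F [0.8 0.1 0.5]
```

View pics/s5.png

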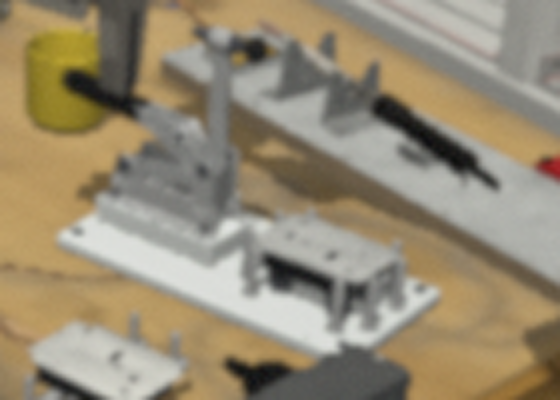

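Arm is about upright and the lever nearly level. I'll press down until it reaches the stop.

Call:
{"api": "servo_tool", "payload": {
  "rows": [
    {"tx": 0, "ty": -0.05, "tz": 0.12, "ax": 0, "ay": 0, "az": 0, "hand": 0},
    {"tx": 0, "ty": -0.02, "tz": 0.1, "ax": 0, "ay": 0, "az": 0, "hand": 0},
    {"tx": 0, "ty": 0, "tz": 0.06, "ax": 0, "ay": 0, "az": 0, "hand": 0},
    {"tx": 0, "ty": 0, "tz": 0, "ax": 0, "ay": 0, "az": 0, "hand": 0}
  ]
}}

```text
clock: 6.65
eef_pos: [0.643, 0.064, 0.1184]
tool_rot: [0.755, -0.656, 0.0, -0.0]
contact_force: [-2.1, 0.8, 4.4]
grip_width: 0.007
```

```bash
python3 - <<'E'
from plant import r
from h import *
import cv2
go(r,jig(.189,0,.116))
f=r.grab_frame("scene");a=f["img"][180:280,280:420,::-1]
cv2.imwrite("pics/s6.png",cv2.resize(a,None,fx=4,fy=4,interpolation=cv2.INTER_CUBIC))
E
```

```text
clk 6.65 pos [0.643  0.064  0.1184] xyaw -81.96 z [ 0.001 -0.    -1.   ] tool delta units [-0.01 -0.01  0.05] F [-2.1  0.8  4.4]
```

View pics/s6.png

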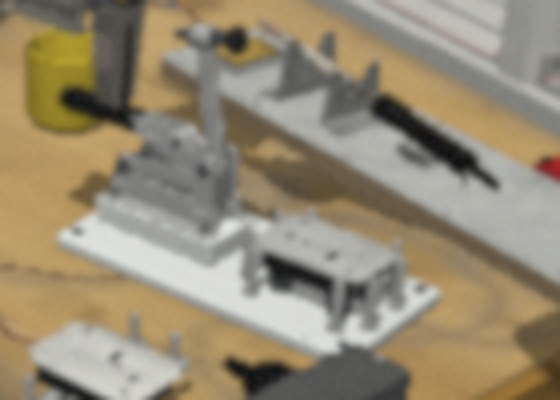

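Call:
{"api": "servo_tool", "payload": {
  "rows": [
    {"tx": 0, "ty": 0, "tz": 0.06, "ax": 0, "ay": 0, "az": 0, "hand": 0},
    {"tx": 0, "ty": 0, "tz": 0.06, "ax": 0, "ay": 0, "az": 0, "hand": 0},
    {"tx": 0, "ty": 0, "tz": 0, "ax": 0, "ay": 0, "az": 0, "hand": 0}
  ]
}}

```text
clock: 7.0
eef_pos: [0.6438, 0.064, 0.1163]
tool_rot: [0.755, -0.656, 0.001, -0.001]
contact_force: [-9.6, 0.9, 22.2]
grip_width: 0.006
```

Call:
{"api": "servo_tool", "payload": {
  "rows": [
    {"tx": 0, "ty": 0, "tz": -0.2, "ax": 0, "ay": 0, "az": 0, "hand": 0},
    {"tx": 0, "ty": 0, "tz": -0.5, "ax": 0, "ay": 0, "az": 0, "hand": 0},
    {"tx": 0, "ty": 0, "tz": -0.7, "ax": 0, "ay": 0, "az": 0, "hand": 92},
    {"tx": 0, "ty": 0, "tz": -0.7, "ax": 0, "ay": 0, "az": 0, "hand": 91.9},
    {"tx": 0, "ty": 0, "tz": -0.7, "ax": 0, "ay": 0, "az": 0, "hand": 91.9}
  ]
}}

```text
clock: 7.5
eef_pos: [0.6423, 0.0639, 0.2524]
tool_rot: [0.755, -0.656, 0.0, -0.0]
contact_force: [1.2, 0.4, 0.1]
grip_width: 0.239
```

Call:
{"api": "servo_tool", "payload": {
  "rows": [
    {"tx": 0, "ty": 0, "tz": -0.7, "ax": 0, "ay": 0, "az": 0, "hand": 91.9},
    {"tx": 0, "ty": 0.2, "tz": -0.6, "ax": 0, "ay": 0, "az": 0, "hand": 91.9},
    {"tx": 0, "ty": 0.6, "tz": 0, "ax": 0, "ay": 0, "az": 0, "hand": 91.9},
    {"tx": 0, "ty": 0.7, "tz": 0, "ax": 0, "ay": 0, "az": 0, "hand": 91.9},
    {"tx": 0, "ty": 0.7, "tz": 0, "ax": 0, "ay": 0, "az": 0, "hand": 91.9},
    {"tx": 0, "ty": 0.7, "tz": 0, "ax": 0, "ay": 0, "az": 0, "hand": 91.9},
    {"tx": 0, "ty": 0.7, "tz": 0, "ax": 0, "ay": 0, "az": 0, "hand": 91.9},
    {"tx": 0, "ty": 0.2, "tz": 0, "ax": 0, "ay": 0, "az": 0, "hand": 91.9}
  ]
}}

```text
clock: 8.3
eef_pos: [0.4523, 0.0373, 0.3162]
tool_rot: [0.755, -0.656, 0.0, -0.0]
contact_force: [0.1, -0.1, 1.3]
grip_width: 0.938
```

```bash
python3 - <<'E'
from plant import r
from h import *
import cv2
f=r.grab_frame("scene");a=f["img"][180:280,280:420,::-1]
cv2.imwrite("pics/s7.png",cv2.resize(a,None,fx=4,fy=4,interpolation=cv2.INTER_CUBIC))
go(r,jig(0,0,.037))
s=r.observe();f=r.grab_frame("wrist");cv2.imwrite("pics/w7.png",f["img"][:,:,::-1])
for n in ["nest","module_center","rack_middle"]: print(n,[(np.round(d["point"],4),round(d["confidence"],2)) for d in r.place_of("wrist",n)[:3]])
T=np.eye(4);T[:3,:3]=Ro.from_quat(s["tool_rot"]).as_matrix();T[:3,3]=s["eef_pos"]
W=T@np.array(f["tool_from_camera"]);f2=dict(f);f2["R"]=W[:3,:3].T;f2["t"]=-W[:3,:3].T@W[:3,3]
for d in r.trace("wrist","module_center")[:2]:
    m=d["pixels"].astype(np.uint8);ys,xs=np.nonzero(m)
    pts=np.array([ray(f2,(x,y),.048)[:2] for x,y in zip(xs,ys)]).astype(np.float32)
    print(d["confidence"],len(xs),cv2.minAreaRect(pts),pts.mean(0))
E
```

```text
clk 8.35 pos [0.4526 0.0373 0.3165] xyaw -81.98 z [ 0.001 -0.    -1.   ] tool delta units [-0.02 -0.07  5.59] F [ 1.1  0.3 -0.3]
nest []
module_center [(array([0.4548, 0.0365, 0.0416]), 0.9)]
rack_middle [(array([0.4472, 0.3564, 0.0305]), 0.8)]
```

View pics/w7.png

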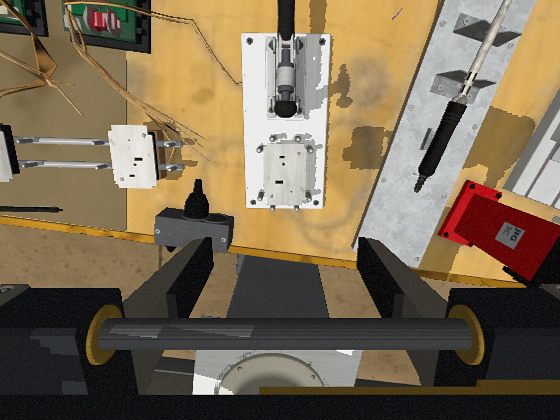

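View pics/s7.png

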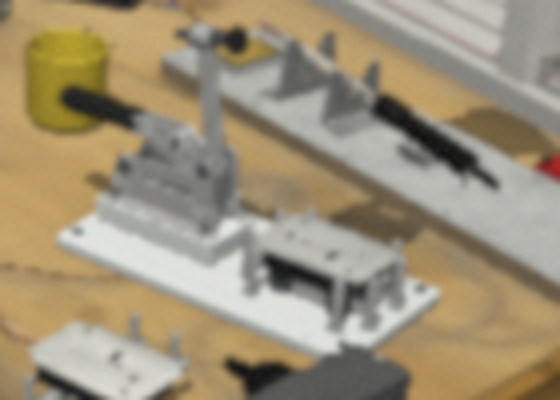

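```bash
python3 - <<'E'
from plant import r
from h import *
print(np.round(r.observe()["joint_pos"],3))
E
```

```text
[-0.184 -0.202  1.79   0.     1.553  1.247]
```

Call:
{"api": "servo_tool", "payload": {
  "rows": [
    {"tx": 0, "ty": 0, "tz": 0, "ax": 0, "ay": 0, "az": -0.9, "hand": 91.9},
    {"tx": 0, "ty": 0, "tz": 0, "ax": 0, "ay": 0, "az": -1, "hand": 91.9},
    {"tx": 0, "ty": 0, "tz": 0, "ax": 0, "ay": 0, "az": -1, "hand": 91.9},
    {"tx": 0, "ty": 0, "tz": 0, "ax": 0, "ay": 0, "az": -1, "hand": 91.9},
    {"tx": 0, "ty": 0, "tz": 0, "ax": 0, "ay": 0, "az": -1, "hand": 91.9},
    {"tx": 0, "ty": 0, "tz": 0, "ax": 0, "ay": 0, "az": -1, "hand": 91.9},
    {"tx": 0, "ty": 0, "tz": 0, "ax": 0, "ay": 0, "az": -1, "hand": 91.9},
    {"tx": 0, "ty": 0, "tz": 0, "ax": 0, "ay": 0, "az": -1, "hand": 91.9}
  ]
}}

```text
clock: 9.4
eef_pos: [0.4553, 0.0375, 0.3159]
tool_rot: [0.987, -0.16, -0.0, -0.0]
contact_force: [-0.3, -0.4, 0.2]
grip_width: 0.994
```

Call:
{"api": "servo_tool", "payload": {
  "rows": [
    {"tx": 0, "ty": 0, "tz": 0, "ax": 0, "ay": 0, "az": -1, "hand": 91.9},
    {"tx": 0, "ty": 0, "tz": 0, "ax": 0, "ay": 0, "az": -1, "hand": 91.9},
    {"tx": 0, "ty": 0, "tz": 0, "ax": 0, "ay": 0, "az": -1, "hand": 91.9},
    {"tx": 0, "ty": 0, "tz": 0, "ax": 0, "ay": 0, "az": -1, "hand": 91.9},
    {"tx": 0, "ty": 0, "tz": 0, "ax": 0, "ay": 0, "az": -1, "hand": 91.9},
    {"tx": 0, "ty": 0, "tz": 0, "ax": 0, "ay": 0, "az": -1, "hand": 91.9},
    {"tx": 0, "ty": 0, "tz": 0, "ax": 0, "ay": 0, "az": -1, "hand": 91.9},
    {"tx": 0, "ty": 0, "tz": 0, "ax": 0, "ay": 0, "az": -1, "hand": 91.9}
  ]
}}

```text
clock: 10.2
eef_pos: [0.4553, 0.0374, 0.3158]
tool_rot: [0.922, 0.387, -0.0, -0.0]
contact_force: [-0.0, -0.1, -0.1]
grip_width: 0.998
```

Call:
{"api": "servo_tool", "payload": {
  "rows": [
    {"tx": 0, "ty": 0, "tz": 0.4, "ax": 0, "ay": 0, "az": -1, "hand": 91.9},
    {"tx": 0, "ty": 0, "tz": 0.5, "ax": 0, "ay": 0, "az": -1, "hand": 91.9},
    {"tx": 0, "ty": 0, "tz": 0.5, "ax": 0, "ay": 0, "az": -1, "hand": 91.9},
    {"tx": 0, "ty": 0, "tz": 0.5, "ax": 0, "ay": 0, "az": -1, "hand": 91.9},
    {"tx": 0, "ty": 0, "tz": 0.5, "ax": 0, "ay": 0, "az": -1, "hand": 91.9},
    {"tx": 0, "ty": 0, "tz": 0.4, "ax": 0, "ay": 0, "az": -1, "hand": 91.9},
    {"tx": 0, "ty": 0, "tz": 0, "ax": 0, "ay": 0, "az": -0.6, "hand": 91.9},
    {"tx": 0, "ty": 0, "tz": 0, "ax": 0, "ay": 0, "az": 0, "hand": 91.9}
  ]
}}

```text
clock: 11.0
eef_pos: [0.4546, 0.0375, 0.1751]
tool_rot: [0.656, 0.755, -0.0, -0.001]
contact_force: [-1.1, -0.4, -0.2]
grip_width: 1.002
```

```bash
cat >> h.py <<'E'
def wrist(r,name=None):
    import cv2
    s=r.observe();f=r.grab_frame("wrist")
    if name: cv2.imwrite(name,f["img"][:,:,::-1])
    T=np.eye(4);T[:3,:3]=Ro.from_quat(s["tool_rot"]).as_matrix();T[:3,3]=s["eef_pos"]
    W=T@np.array(f["tool_from_camera"]);f=dict(f);f["R"]=W[:3,:3].T;f["t"]=-W[:3,:3].T@W[:3,3]
    return f
E
python3 - <<'E'
from plant import r
from h import *
import cv2
go(r,jig(0,0,.037))
print(np.round(r.observe()["joint_pos"],3))
f=wrist(r,"pics/w8.png")
for n in ["nest","module_center"]: print(n,[(np.round(d["point"],4),round(d["confidence"],2)) for d in r.place_of("wrist",n)[:3]])
for d in r.trace("wrist","module_center")[:2]:
    m=d["pixels"].astype(np.uint8);ys,xs=np.nonzero(m)
    pts=np.array([ray(f,(x,y),.048)[:2] for x,y in zip(xs,ys)]).astype(np.float32)
    print(d["confidence"],len(xs),cv2.minAreaRect(pts),pts.mean(0))
E
```

```text
clk 11.0 pos [0.4546 0.0375 0.1751] xyaw 98.06 z [-0.002  0.    -1.   ] tool delta units [0.01 0.04 2.76] F [-1.1 -0.4 -0.2]
[-0.184 -0.102  1.982  0.     1.263 -1.895]
nest []
module_center [(array([0.4549, 0.0376, 0.0407]), 0.7)]
0.71 5285 ((0.4564225971698761, 0.03818834200501442), (0.08920060098171234, 0.06082625314593315), 7.967738628387451) [0.45521015 0.03789952]
```

View pics/w8.png

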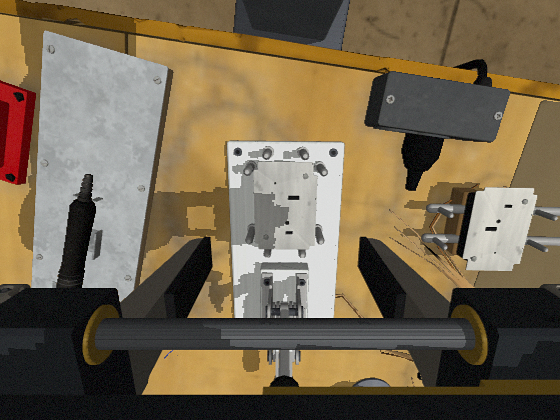

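Call:
{"api": "servo_tool", "payload": {
  "rows": [
    {"tx": 0, "ty": 0.03, "tz": 0.4, "ax": 0, "ay": 0, "az": 0, "hand": 91.9},
    {"tx": 0, "ty": 0, "tz": 0.5, "ax": 0, "ay": 0, "az": 0, "hand": 91.9},
    {"tx": 0, "ty": 0, "tz": 0.5, "ax": 0, "ay": 0, "az": 0, "hand": 91.9},
    {"tx": 0, "ty": 0, "tz": 0.5, "ax": 0, "ay": 0, "az": 0, "hand": 91.9},
    {"tx": 0, "ty": 0, "tz": 0.4, "ax": 0, "ay": 0, "az": 0, "hand": 91.9},
    {"tx": 0, "ty": 0, "tz": 0.3, "ax": 0, "ay": 0, "az": 0, "hand": 91.9},
    {"tx": 0, "ty": 0, "tz": 0.1, "ax": 0, "ay": 0, "az": 0, "hand": 91.9},
    {"tx": 0, "ty": 0, "tz": 0, "ax": 0, "ay": 0, "az": 0, "hand": 91.9}
  ]
}}

```text
clock: 12.0
eef_pos: [0.4558, 0.0376, 0.041]
tool_rot: [0.656, 0.755, -0.0, -0.0]
contact_force: [0.6, 0.1, 0.6]
grip_width: 1.001
```

```bash
python3 - <<'E'
from plant import r
from h import *
go(r,jig(0,0,.039))
f=wrist(r,"pics/w9.png")
E
```

```text
clk 12.0 pos [0.4558 0.0376 0.041 ] xyaw 98.01 z [-0.001  0.    -1.   ] tool delta units [0.02 0.01 0.04] F [0.6 0.1 0.6]
```

View pics/w9.png

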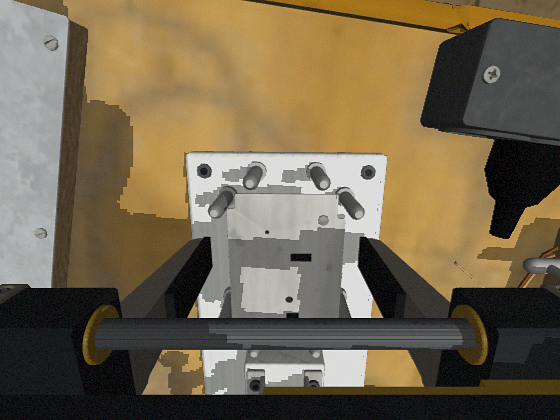

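Call:
{"api": "servo_tool", "payload": {
  "rows": [
    {"tx": 0.01, "ty": 0, "tz": 0.05, "ax": 0, "ay": 0, "az": 0, "hand": 70},
    {"tx": 0, "ty": 0, "tz": 0, "ax": 0, "ay": 0, "az": 0, "hand": 50},
    {"tx": 0, "ty": 0, "tz": 0, "ax": 0, "ay": 0, "az": 0, "hand": 45},
    {"tx": 0, "ty": 0, "tz": 0, "ax": 0, "ay": 0, "az": 0, "hand": 45},
    {"tx": 0, "ty": 0, "tz": 0, "ax": 0, "ay": 0, "az": 0, "hand": 45},
    {"tx": 0, "ty": 0, "tz": 0, "ax": 0, "ay": 0, "az": 0, "hand": 45}
  ]
}}

```text
clock: 12.65
eef_pos: [0.4561, 0.0381, 0.0389]
tool_rot: [0.656, 0.755, 0.0, 0.0]
contact_force: [0.7, 0.7, 2.0]
grip_width: 0.645
```

Call:
{"api": "servo_tool", "payload": {
  "rows": [
    {"tx": 0, "ty": 0, "tz": -0.05, "ax": 0, "ay": 0, "az": 0, "hand": 45},
    {"tx": 0, "ty": 0, "tz": -0.1, "ax": 0, "ay": 0, "az": 0, "hand": 45},
    {"tx": 0, "ty": 0, "tz": -0.15, "ax": 0, "ay": 0, "az": 0, "hand": 45},
    {"tx": 0, "ty": 0, "tz": -0.2, "ax": 0, "ay": 0, "az": 0, "hand": 45},
    {"tx": 0, "ty": 0, "tz": -0.2, "ax": 0, "ay": 0, "az": 0, "hand": 45}
  ]
}}

```text
clock: 13.15
eef_pos: [0.4559, 0.0381, 0.0746]
tool_rot: [0.656, 0.755, 0.0, 0.0]
contact_force: [0.2, -0.7, -1.1]
grip_width: 0.646
```

```bash
python3 - <<'E'
from plant import r
from h import *
import cv2
go(r,jig(0,0,.2)); print(r.observe()["grip_width"])
f=r.grab_frame("scene");a=f["img"][180:280,280:420,::-1]
cv2.imwrite("pics/s10.png",cv2.resize(a,None,fx=4,fy=4,interpolation=cv2.INTER_CUBIC))
E
```

```text
clk 13.15 pos [0.4559 0.0381 0.0746] xyaw 98.04 z [ 0. -0. -1.] tool delta units [ 0.01  0.01 -2.51] F [ 0.2 -0.7 -1.1]
0.6456104167895542
```

View pics/s10.png

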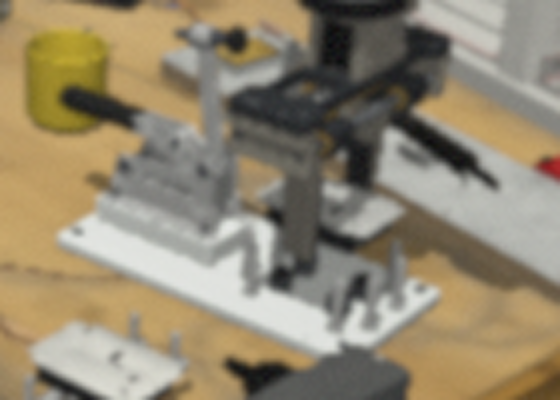

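Call:
{"api": "servo_tool", "payload": {
  "rows": [
    {"tx": 0, "ty": 0, "tz": -0.3, "ax": 0, "ay": 0, "az": 0, "hand": 45},
    {"tx": 0, "ty": -0.2, "tz": -0.4, "ax": 0, "ay": 0, "az": 0, "hand": 45},
    {"tx": 0, "ty": -0.2, "tz": -0.4, "ax": 0, "ay": 0, "az": 0, "hand": 45},
    {"tx": 0.2, "ty": 0, "tz": -0.4, "ax": 0, "ay": 0, "az": 0, "hand": 45},
    {"tx": 0.4, "ty": 0, "tz": -0.3, "ax": 0, "ay": 0, "az": 0, "hand": 45},
    {"tx": 0.5, "ty": 0, "tz": -0.2, "ax": 0, "ay": 0, "az": 0, "hand": 45},
    {"tx": 0.5, "ty": 0, "tz": 0, "ax": 0, "ay": 0, "az": 0, "hand": 45},
    {"tx": 0.5, "ty": 0, "tz": 0, "ax": 0, "ay": 0, "az": 0, "hand": 45}
  ]
}}

```text
clock: 14.0
eef_pos: [0.4215, 0.1402, 0.1746]
tool_rot: [0.656, 0.755, 0.001, 0.001]
contact_force: [0.8, 0.6, -1.4]
grip_width: 0.646
```

```bash
python3 - <<'E'
from plant import r
from h import *
import cv2
go(r,[.443,.359,.18]); print(r.observe()["grip_width"])
f=wrist(r,"pics/w11.png")
E
```

```text
clk 14.0 pos [0.4215 0.1402 0.1746] xyaw 98.02 z [ 0.002  0.    -1.   ] tool delta units [ 4.27  1.04 -0.11] F [ 0.8  0.6 -1.4]
0.645539575290367
```

View pics/w11.png

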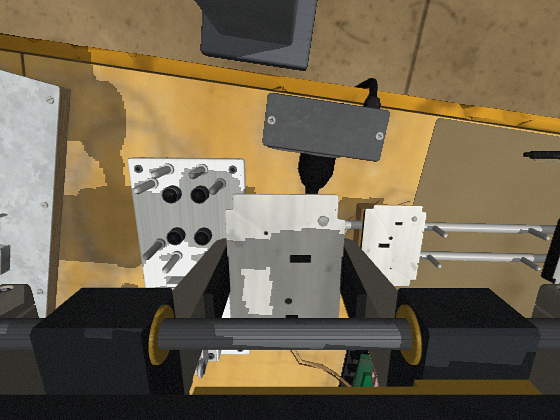

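Call:
{"api": "servo_tool", "payload": {
  "rows": [
    {"tx": 0.5, "ty": 0.1, "tz": 0, "ax": 0, "ay": 0, "az": 0, "hand": 45},
    {"tx": 0.6, "ty": 0.15, "tz": 0, "ax": 0, "ay": 0, "az": 0, "hand": 45},
    {"tx": 0.6, "ty": 0.15, "tz": 0, "ax": 0, "ay": 0, "az": 0, "hand": 45},
    {"tx": 0.6, "ty": 0.15, "tz": 0, "ax": 0, "ay": 0, "az": 0, "hand": 45},
    {"tx": 0.6, "ty": 0.15, "tz": 0, "ax": 0, "ay": 0, "az": 0, "hand": 45},
    {"tx": 0.6, "ty": 0.15, "tz": 0, "ax": 0, "ay": 0, "az": 0, "hand": 45},
    {"tx": 0.5, "ty": 0.15, "tz": 0, "ax": 0, "ay": 0, "az": 0, "hand": 45},
    {"tx": 0.2, "ty": 0.05, "tz": 0, "ax": 0, "ay": 0, "az": 0, "hand": 45}
  ]
}}

```text
clock: 14.85
eef_pos: [0.444, 0.3563, 0.1738]
tool_rot: [0.655, 0.756, 0.0, -0.0]
contact_force: [0.2, -0.5, -2.2]
grip_width: 0.647
```

Call:
{"api": "servo_tool", "payload": {
  "rows": [
    {"tx": 0, "ty": 0, "tz": 0, "ax": 0, "ay": 0, "az": 0.5, "hand": 45},
    {"tx": 0, "ty": 0, "tz": 0, "ax": 0, "ay": 0, "az": 0.8, "hand": 45},
    {"tx": 0, "ty": 0, "tz": 0, "ax": 0, "ay": 0, "az": 0.8, "hand": 45},
    {"tx": 0, "ty": 0, "tz": 0, "ax": 0, "ay": 0, "az": 0.8, "hand": 45},
    {"tx": 0, "ty": 0, "tz": 0, "ax": 0, "ay": 0, "az": 0.8, "hand": 45},
    {"tx": 0, "ty": 0, "tz": 0, "ax": 0, "ay": 0, "az": 0.8, "hand": 45},
    {"tx": 0, "ty": 0, "tz": 0, "ax": 0, "ay": 0, "az": 0.8, "hand": 45},
    {"tx": 0, "ty": 0, "tz": 0, "ax": 0, "ay": 0, "az": 0.8, "hand": 45}
  ]
}}

```text
clock: 15.65
eef_pos: [0.444, 0.3537, 0.1737]
tool_rot: [0.91, 0.414, -0.0, 0.0]
contact_force: [0.3, 0.3, -2.8]
grip_width: 0.649
```

Call:
{"api": "servo_tool", "payload": {
  "rows": [
    {"tx": 0, "ty": 0, "tz": 0, "ax": 0, "ay": 0, "az": 0.8, "hand": 45},
    {"tx": 0, "ty": 0, "tz": 0, "ax": 0, "ay": 0, "az": 0.8, "hand": 45},
    {"tx": 0, "ty": 0, "tz": 0, "ax": 0, "ay": 0, "az": 0.8, "hand": 45},
    {"tx": 0, "ty": 0, "tz": 0, "ax": 0, "ay": 0, "az": 0.8, "hand": 45},
    {"tx": 0, "ty": 0, "tz": 0, "ax": 0, "ay": 0, "az": 0.8, "hand": 45},
    {"tx": 0, "ty": 0, "tz": 0, "ax": 0, "ay": 0, "az": 0.8, "hand": 45},
    {"tx": 0, "ty": 0, "tz": 0, "ax": 0, "ay": 0, "az": 0.6, "hand": 45},
    {"tx": 0, "ty": 0, "tz": 0, "ax": 0, "ay": 0, "az": 0, "hand": 45}
  ]
}}

```text
clock: 16.45
eef_pos: [0.444, 0.3538, 0.1737]
tool_rot: [0.999, 0.052, -0.0, 0.0]
contact_force: [0.9, -0.7, -1.3]
grip_width: 0.647
```

```bash
python3 - <<'E'
from plant import r
from h import *
import cv2
go(r,[.443,.359,.037]); print(r.observe()["grip_width"])
f=wrist(r,"pics/w12.png")
for n in ["rack_middle","module_center","racked_left","racked_right"]: print(n,[(np.round(d["point"],4),round(d["confidence"],2)) for d in r.place_of("wrist",n)[:3]])
for d in r.trace("wrist","module_center")[:2]:
    m=d["pixels"].astype(np.uint8);ys,xs=np.nonzero(m)
    pts=np.array([ray(f,(x,y),.183)[:2] for x,y in zip(xs,ys)]).astype(np.float32)
    print(d["confidence"],len(xs),cv2.minAreaRect(pts),pts.mean(0))
f=r.grab_frame("top");a=f["img"][210:310,130:300,::-1]
cv2.imwrite("pics/t12.png",cv2.resize(a,None,fx=4.5,fy=4.5,interpolation=cv2.INTER_CUBIC))
E
```

```text
clk 16.45 pos [0.444  0.3538 0.1737] xyaw 6.0 z [-0. -0. -1.] tool delta units [-0.01 -0.11  2.73] F [ 0.9 -0.7 -1.3]
0.6468525734438137
rack_middle [(array([0.446 , 0.3566, 0.029 ]), 0.95)]
module_center [(array([0.4434, 0.3521, 0.1753]), 0.6)]
racked_left [(array([0.4369, 0.4622, 0.0296]), 0.86), (array([0.4451, 0.3562, 0.1676]), 0.38)]
racked_right []
0.64 13654 ((0.44271108508110046, 0.36265262961387634), (0.06023753434419632, 0.07053835690021515), 5.5398101806640625) [0.44226518 0.36434048]
```

View pics/w12.png

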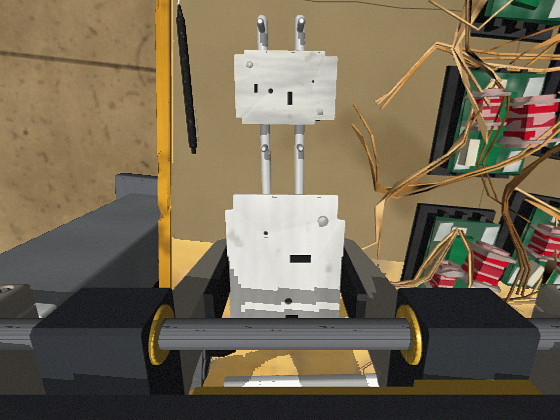

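View pics/t12.png

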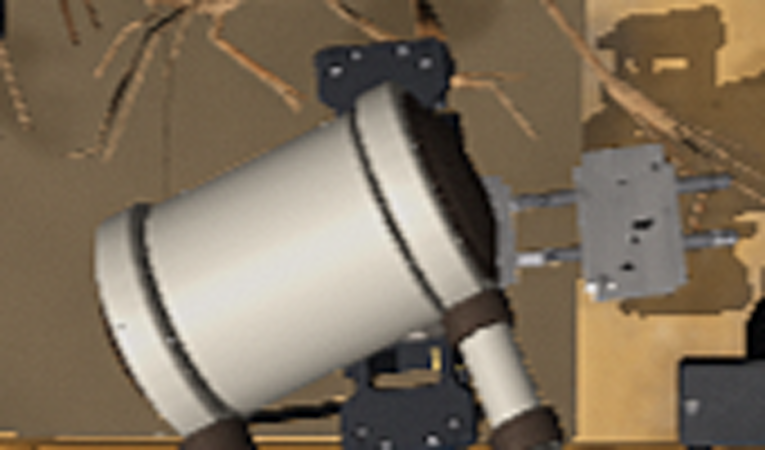

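```bash
python3 - <<'E'
from plant import r
from h import *
import cv2
f=wrist(r)
im=f["img"][:,:,::-1].copy()
print("top far edge", [ray(f,(c,195),.1825).round(4) for c in (250,287,330)])
K=4
def ov(C,yaw,name):
    a=cv2.resize(im[40:220,200:380],None,fx=K,fy=K,interpolation=cv2.INTER_CUBIC)
    ux=np.array([np.cos(yaw),np.sin(yaw),0]);uy=np.array([-np.sin(yaw),np.cos(yaw),0])
    def P(x,y,z): 
        p=proj(f,np.array(C)+x*ux+y*uy+np.array([0,0,z]));return tuple(int(v) for v in (p-[200,40])*K+K/2)
    for x in(-.017,.017):
        cv2.line(a,P(x,.06,.0),P(x,.03,.0),(0,0,255),1)
        cv2.circle(a,P(x,.0515,.022),3,(0,255,0),1);cv2.line(a,P(x,.0515,0),P(x,.0515,.022),(255,0,0),1)
        cv2.line(a,P(x,.135,0),P(x,.18,0),(0,0,255),1)
    cv2.imwrite(name,a[:,:800])
ov([.4435,.359,.028],np.radians(6.1),"pics/ov1.png")
cv2.imwrite("pics/raw1.png",cv2.resize(im[40:220,200:380],None,fx=K,fy=K,interpolation=cv2.INTER_CUBIC)[:600])
E
```

```text
top far edge [array([0.4221, 0.3959, 0.1825]), array([0.4402, 0.3978, 0.1825]), array([0.4613, 0.4001, 0.1825])]
```

View pics/ov1.png

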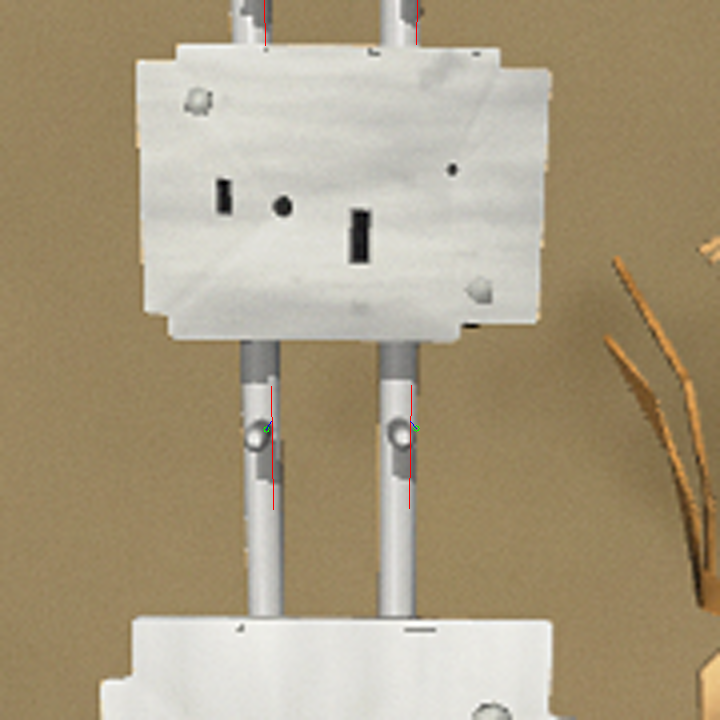

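View pics/raw1.png

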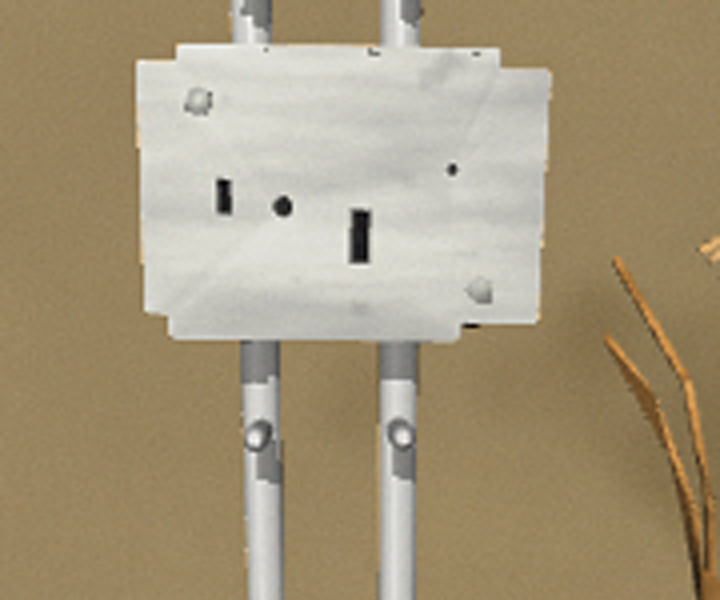

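Call:
{"api": "servo_tool", "payload": {
  "rows": [
    {"tx": -0.02, "ty": -0.09, "tz": 0.3, "ax": 0, "ay": 0, "az": -0.05, "hand": 45},
    {"tx": 0, "ty": 0, "tz": 0.4, "ax": 0, "ay": 0, "az": 0, "hand": 45},
    {"tx": 0, "ty": 0, "tz": 0.4, "ax": 0, "ay": 0, "az": 0, "hand": 45},
    {"tx": 0, "ty": 0, "tz": 0.4, "ax": 0, "ay": 0, "az": 0, "hand": 45},
    {"tx": 0, "ty": 0, "tz": 0.3, "ax": 0, "ay": 0, "az": 0, "hand": 45},
    {"tx": 0, "ty": 0, "tz": 0, "ax": 0, "ay": 0, "az": 0, "hand": 45},
    {"tx": 0, "ty": 0, "tz": 0, "ax": 0, "ay": 0, "az": 0, "hand": 45}
  ]
}}

```text
clock: 17.55
eef_pos: [0.4424, 0.359, 0.0835]
tool_rot: [0.998, 0.056, -0.0, 0.0]
contact_force: [-0.4, 0.4, -1.1]
grip_width: 0.646
```

```bash
python3 - <<'E'
from plant import r
from h import *
import cv2
go(r,[.4425,.358,.037])
f=wrist(r,"pics/w13.png")
im=f["img"][:,:,::-1].copy()
for n in ["rack_middle","module_center"]: print(n,[(np.round(d["point"],4),round(d["confidence"],2)) for d in r.place_of("wrist",n)[:3]])
K=4
def ov(C,yaw,name):
    a=cv2.resize(im[40:220,200:380],None,fx=K,fy=K,interpolation=cv2.INTER_CUBIC)
    ux=np.array([np.cos(yaw),np.sin(yaw),0]);uy=np.array([-np.sin(yaw),np.cos(yaw),0])
    def P(x,y,z): 
        p=proj(f,np.array(C)+x*ux+y*uy+np.array([0,0,z]));return tuple(int(v) for v in (p-[200,40])*K+K/2)
    for x in(-.017,.017):
        cv2.circle(a,P(x,.0515,.022),3,(0,255,0),1);cv2.line(a,P(x,.0515,0),P(x,.0515,.022),(255,0,0),1)
    # module cover far edge at tcp pose
    s=r.observe();z=s["eef_pos"][2]+.009-.028
    p=np.array([s["eef_pos"][0],s["eef_pos"][1],.028])
    C=p
    cv2.line(a,P(-.03,.0445,z),P(.03,.0445,z),(0,0,255),1)
    cv2.imwrite(name,a[:600])
ov([.4425,.358,.028],np.radians(6.4),"pics/ov2.png")
f=r.grab_frame("scene");a=f["img"][230:340,210:340,::-1]
cv2.imwrite("pics/s13.png",cv2.resize(a,None,fx=5,fy=5,interpolation=cv2.INTER_CUBIC))
E
```

```text
clk 17.55 pos [0.4424 0.359  0.0835] xyaw 6.45 z [-0. -0. -1.] tool delta units [0.   0.02 0.93] F [-0.4  0.4 -1.1]
rack_middle []
module_center [(array([0.4411, 0.3558, 0.0851]), 0.64)]
```

View pics/ov2.png

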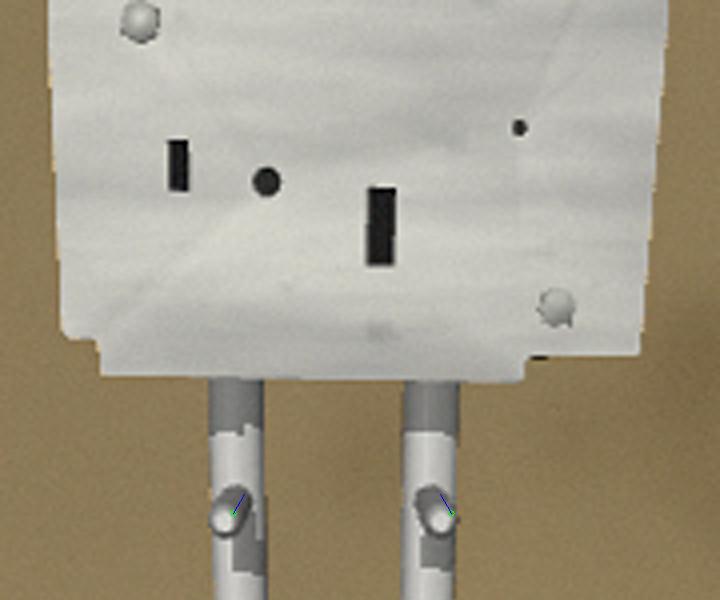

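View pics/s13.png

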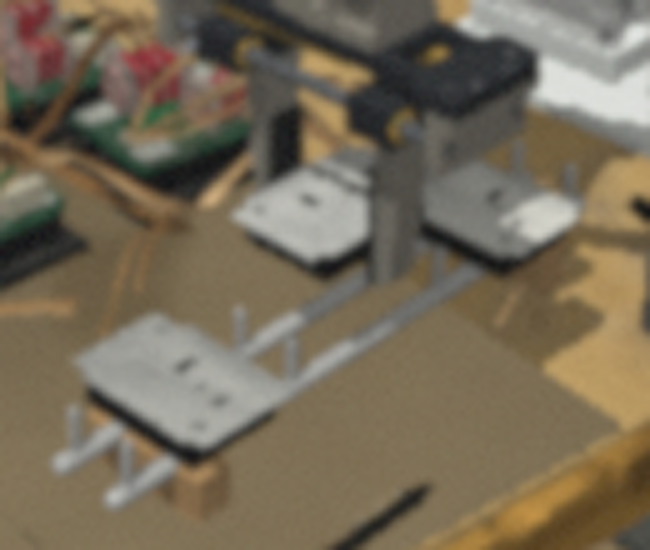

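```bash
python3 - <<'E'
import cv2
a=cv2.imread("pics/w13.png")[150:300,210:370]
cv2.imwrite("pics/w13z.png",cv2.resize(a,None,fx=4,fy=4,interpolation=cv2.INTER_CUBIC))
E
```

```text
(no output)
```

View pics/w13z.png

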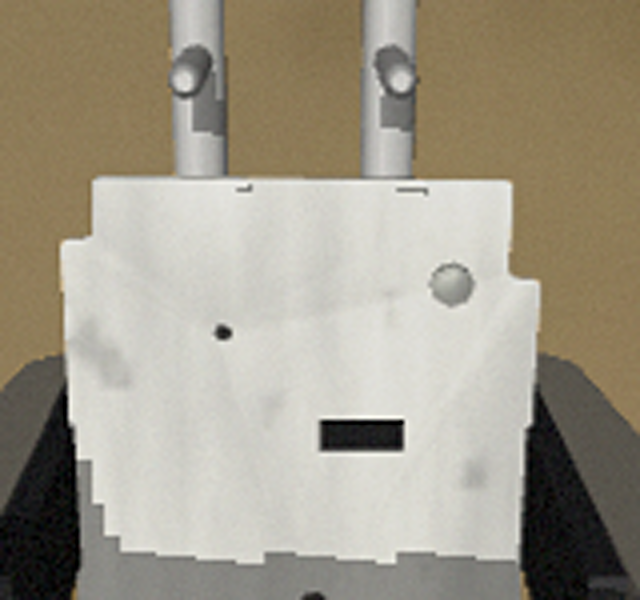

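Call:
{"api": "servo_tool", "payload": {
  "rows": [
    {"tx": 0, "ty": 0.025, "tz": 0.15, "ax": 0, "ay": 0, "az": 0, "hand": 45},
    {"tx": 0, "ty": 0, "tz": 0.2, "ax": 0, "ay": 0, "az": 0, "hand": 45},
    {"tx": 0, "ty": 0, "tz": 0.15, "ax": 0, "ay": 0, "az": 0, "hand": 45},
    {"tx": 0, "ty": 0, "tz": 0.1, "ax": 0, "ay": 0, "az": 0, "hand": 45},
    {"tx": 0, "ty": 0, "tz": 0, "ax": 0, "ay": 0, "az": 0, "hand": 45}
  ]
}}

```text
clock: 18.25
eef_pos: [0.4417, 0.3572, 0.0522]
tool_rot: [0.998, 0.056, -0.001, 0.001]
contact_force: [0.1, -0.9, -2.2]
grip_width: 0.646
```

```bash
python3 - <<'E'
from plant import r
from h import *
import cv2
go(r,[.4423,.3577,.037])
f=wrist(r)
a=f["img"][120:270,210:370,::-1]
cv2.imwrite("pics/w14z.png",cv2.resize(a,None,fx=4,fy=4,interpolation=cv2.INTER_CUBIC))
f=r.grab_frame("scene");a=f["img"][230:340,210:340,::-1]
cv2.imwrite("pics/s14.png",cv2.resize(a,None,fx=5,fy=5,interpolation=cv2.INTER_CUBIC))
E
```

```text
clk 18.25 pos [0.4417 0.3572 0.0522] xyaw 6.44 z [-0.002 -0.001 -1.   ] tool delta units [ 0.01 -0.01  0.3 ] F [ 0.1 -0.9 -2.2]
```

View pics/w14z.png

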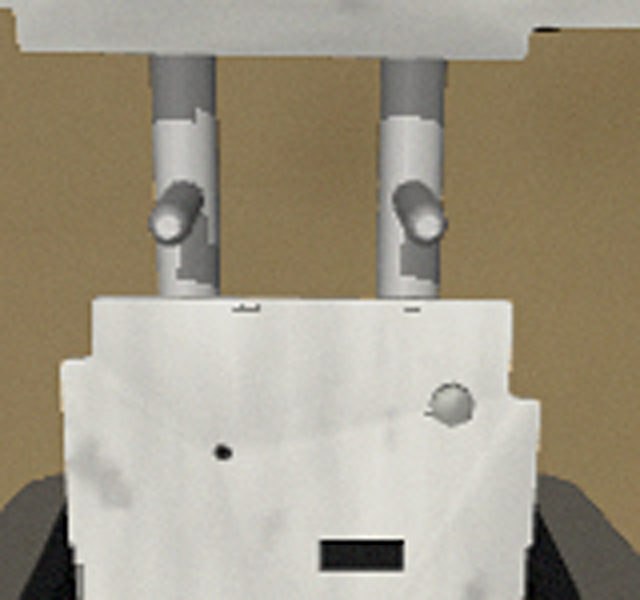

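View pics/s14.png

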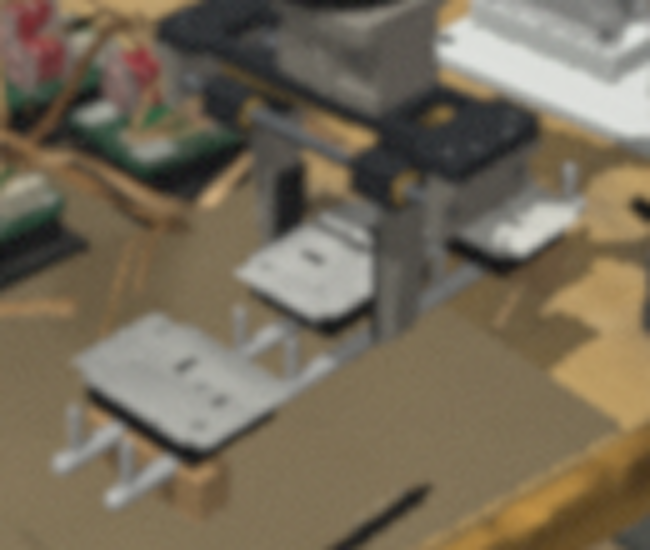

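```bash
python3 - <<'E'
from plant import r
from h import *
f=wrist(r);s=r.observe()
R=Ro.from_quat(s["tool_rot"]);p=np.array(s["eef_pos"])
for px,z in [((252,176.2),.05),((317,175.8),.05),((255,194.2),p[2]+.009),((312,194.7),p[2]+.009),((225.2,212),p[2]+.009),((345,222),p[2]+.009)]:
    print((R.inv().apply(ray(f,px,z)-p)*1000).round(2))
E
```

```text
[-17.66 -50.59   3.79]
[ 16.48 -50.77   3.81]
[-15.04 -43.98  -9.  ]
[ 12.9  -43.7   -8.99]
[-30.15 -34.87  -9.01]
[ 29.86 -29.54  -8.98]
```

Call:
{"api": "servo_tool", "payload": {
  "rows": [
    {"tx": 0, "ty": 0, "tz": 0.1, "ax": 0, "ay": 0, "az": 0, "hand": 45},
    {"tx": 0, "ty": 0, "tz": 0.1, "ax": 0, "ay": 0, "az": 0, "hand": 45},
    {"tx": 0, "ty": 0, "tz": 0.05, "ax": 0, "ay": 0, "az": 0, "hand": 45},
    {"tx": 0, "ty": 0, "tz": 0, "ax": 0, "ay": 0, "az": 0, "hand": 45}
  ]
}}

```text
clock: 18.8
eef_pos: [0.4422, 0.3574, 0.0404]
tool_rot: [0.998, 0.056, -0.001, 0.0]
contact_force: [0.9, 0.1, -1.6]
grip_width: 0.646
```

Call:
{"api": "servo_tool", "payload": {
  "rows": [
    {"tx": 0, "ty": 0, "tz": 0.03, "ax": 0, "ay": 0, "az": 0, "hand": 45},
    {"tx": 0, "ty": 0, "tz": 0.0, "ax": 0, "ay": 0, "az": 0, "hand": 45}
  ]
}}

```text
clock: 19.0
eef_pos: [0.4426, 0.3577, 0.0396]
tool_rot: [0.998, 0.056, -0.0, -0.0]
contact_force: [-0.2, 0.1, -1.2]
grip_width: 0.648
```

Call:
{"api": "servo_tool", "payload": {
  "rows": [
    {"tx": 0, "ty": 0, "tz": 0.03, "ax": 0, "ay": 0, "az": 0, "hand": 45},
    {"tx": 0, "ty": 0, "tz": 0.0, "ax": 0, "ay": 0, "az": 0, "hand": 45}
  ]
}}

```text
clock: 19.2
eef_pos: [0.4426, 0.3576, 0.038]
tool_rot: [0.998, 0.056, -0.0, 0.0]
contact_force: [0.4, 0.5, -1.7]
grip_width: 0.649
```

Call:
{"api": "servo_tool", "payload": {
  "rows": [
    {"tx": 0, "ty": 0, "tz": 0.02, "ax": 0, "ay": 0, "az": 0, "hand": 45},
    {"tx": 0, "ty": 0, "tz": 0.0, "ax": 0, "ay": 0, "az": 0, "hand": 45}
  ]
}}

```text
clock: 19.4
eef_pos: [0.4427, 0.3577, 0.0371]
tool_rot: [0.998, 0.056, 0.0, -0.0]
contact_force: [-0.5, -0.4, -1.8]
grip_width: 0.646
```

Call:
{"api": "servo_tool", "payload": {
  "rows": [
    {"tx": 0, "ty": 0, "tz": 0.02, "ax": 0, "ay": 0, "az": 0, "hand": 45},
    {"tx": 0, "ty": 0, "tz": 0.0, "ax": 0, "ay": 0, "az": 0, "hand": 45}
  ]
}}

```text
clock: 19.6
eef_pos: [0.4427, 0.3577, 0.037]
tool_rot: [0.998, 0.056, -0.0, 0.0]
contact_force: [-3.2, -2.8, 6.2]
grip_width: 0.642
```

Call:
{"api": "servo_tool", "payload": {
  "rows": [
    {"tx": 0, "ty": 0, "tz": 0.02, "ax": 0, "ay": 0, "az": 0, "hand": 45},
    {"tx": 0, "ty": 0, "tz": 0.0, "ax": 0, "ay": 0, "az": 0, "hand": 45}
  ]
}}

```text
clock: 19.8
eef_pos: [0.4428, 0.3578, 0.0369]
tool_rot: [0.998, 0.056, -0.0, 0.0]
contact_force: [-5.0, -3.2, 11.4]
grip_width: 0.644
```

Call:
{"api": "servo_tool", "payload": {
  "rows": [
    {"tx": 0, "ty": 0, "tz": -0.02, "ax": 0, "ay": 0, "az": 0, "hand": 45},
    {"tx": 0, "ty": 0, "tz": 0, "ax": 0, "ay": 0, "az": 0, "hand": 62},
    {"tx": 0, "ty": 0, "tz": 0, "ax": 0, "ay": 0, "az": 0, "hand": 66},
    {"tx": 0, "ty": 0, "tz": 0, "ax": 0, "ay": 0, "az": 0, "hand": 75},
    {"tx": 0, "ty": 0, "tz": 0, "ax": 0, "ay": 0, "az": 0, "hand": 85},
    {"tx": 0, "ty": 0, "tz": 0, "ax": 0, "ay": 0, "az": 0, "hand": 85},
    {"tx": 0, "ty": 0, "tz": 0, "ax": 0, "ay": 0, "az": 0, "hand": 85}
  ]
}}

```text
clock: 20.5
eef_pos: [0.4426, 0.3577, 0.0361]
tool_rot: [0.998, 0.056, -0.0, -0.0]
contact_force: [0.4, -1.0, -0.5]
grip_width: 0.923
```

```bash
python3 - <<'E'
from plant import r
from h import *
import cv2
go(r,[.4423,.3577,.037]);print(r.observe()["grip_width"])
f=wrist(r,"pics/w15.png")
E
```

```text
clk 20.5 pos [0.4426 0.3577 0.0361] xyaw 6.44 z [-0.  0. -1.] tool delta units [-0.01 -0.   -0.02] F [ 0.4 -1.  -0.5]
0.9231974640742961
```

View pics/w15.png

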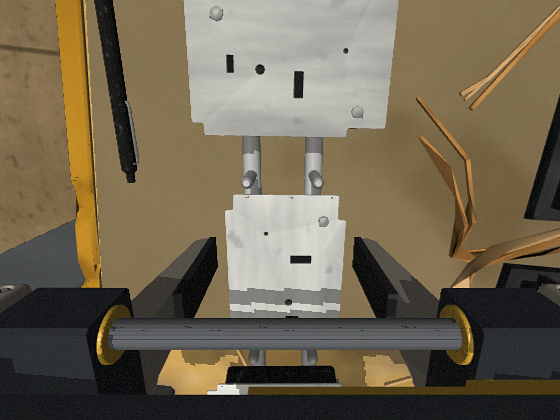

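Fingers are clear of the module (edges at columns 228–345, fingers outside). Retreating straight up.

Call:
{"api": "servo_tool", "payload": {
  "rows": [
    {"tx": 0, "ty": 0, "tz": -0.2, "ax": 0, "ay": 0, "az": 0, "hand": 85},
    {"tx": 0, "ty": 0, "tz": -0.4, "ax": 0, "ay": 0, "az": 0, "hand": 85},
    {"tx": 0, "ty": 0, "tz": -0.6, "ax": 0, "ay": 0, "az": 0, "hand": 85},
    {"tx": 0, "ty": 0, "tz": -0.7, "ax": 0, "ay": 0, "az": 0, "hand": 85},
    {"tx": 0, "ty": 0, "tz": -0.7, "ax": 0, "ay": 0, "az": 0, "hand": 85},
    {"tx": 0, "ty": 0, "tz": -0.7, "ax": 0, "ay": 0, "az": 0, "hand": 85},
    {"tx": 0, "ty": 0, "tz": -0.5, "ax": 0, "ay": 0, "az": 0, "hand": 85},
    {"tx": 0, "ty": 0, "tz": 0, "ax": 0, "ay": 0, "az": 0, "hand": 85}
  ]
}}

```text
clock: 21.35
eef_pos: [0.4449, 0.3589, 0.2317]
tool_rot: [0.998, 0.056, 0.004, -0.002]
contact_force: [0.2, 0.7, 0.0]
grip_width: 0.926
```

Call:
{"api": "servo_tool", "payload": {
  "rows": [
    {"tx": 0, "ty": 0.5, "tz": 0, "ax": 0, "ay": 0, "az": 0, "hand": 85},
    {"tx": 0, "ty": 0.6, "tz": 0, "ax": 0, "ay": 0, "az": 0, "hand": 85},
    {"tx": 0, "ty": 0.6, "tz": 0, "ax": 0, "ay": 0, "az": 0, "hand": 85},
    {"tx": 0, "ty": 0.3, "tz": 0, "ax": 0, "ay": 0, "az": 0, "hand": 85},
    {"tx": 0, "ty": 0, "tz": 0, "ax": 0, "ay": 0, "az": 0, "hand": 85}
  ]
}}

```text
clock: 21.85
eef_pos: [0.4537, 0.257, 0.2254]
tool_rot: [0.998, 0.055, -0.001, 0.0]
contact_force: [-0.3, 0.8, 0.7]
grip_width: 0.926
```

```bash
python3 - <<'E'
from plant import r
from h import *
import cv2
go(r,[.4423,.3577,.037])
f=wrist(r,"pics/w16.png")
C=np.array([.4423,.3577]);y=np.radians(6.4)
for n in ["module_center","rack_middle","racked_left","racked_right"]: print(n,[(np.round(d["point"],4),round(d["confidence"],2)) for d in r.place_of("wrist",n)[:4]])
for d in r.trace("wrist","module_center")[:3]:
    m=d["pixels"].astype(np.uint8);ys,xs=np.nonzero(m)
    pts=np.array([ray(f,(a,b),.046)[:2] for a,b in zip(xs,ys)]).astype(np.float32)
    print(d["confidence"],len(xs),cv2.minAreaRect(pts))
f=r.grab_frame("scene");cv2.imwrite("pics/s16.png",f["img"][170:350,200:440,::-1].repeat(3,0).repeat(3,1))
for n in ["solder_spool","yellow_mug","tape","racked_left","racked_right"]: print(n,[(np.round(d["point"],4),round(d["confidence"],2)) for d in r.place_of("scene",n)[:2]])
E
```

```text
clk 21.85 pos [0.4537 0.257  0.2254] xyaw 6.3 z [-0.001 -0.    -1.   ] tool delta units [-0.   -2.03  3.77] F [-0.3  0.8  0.7]
module_center [(array([0.4379, 0.3554, 0.0409]), 0.66)]
rack_middle [(array([ 7.219e-01,  1.988e-01, -2.000e-04]), 0.28)]
racked_left []
racked_right [(array([0.4529, 0.2544, 0.0293]), 0.56)]
0.68 4943 ((0.44259533286094666, 0.35699301958084106), (0.06020209565758705, 0.08762345463037491), 5.5370965003967285)
solder_spool [(array([0.7242, 0.1967, 0.0021]), 0.92)]
yellow_mug [(array([ 0.8034, -0.0387, -0.0036]), 0.59), (array([0.4317, 0.454 , 0.0287]), 0.37)]
tape [(array([7.790e-01, 1.119e-01, 5.000e-04]), 0.58)]
racked_left [(array([0.446 , 0.3549, 0.0402]), 0.74), (array([ 0.8051, -0.0365, -0.0077]), 0.73)]
racked_right [(array([0.4501, 0.257 , 0.0273]), 0.6)]
```

View pics/w16.png

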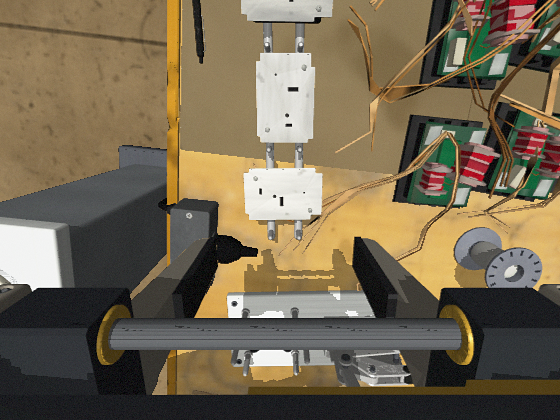

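View pics/s16.png

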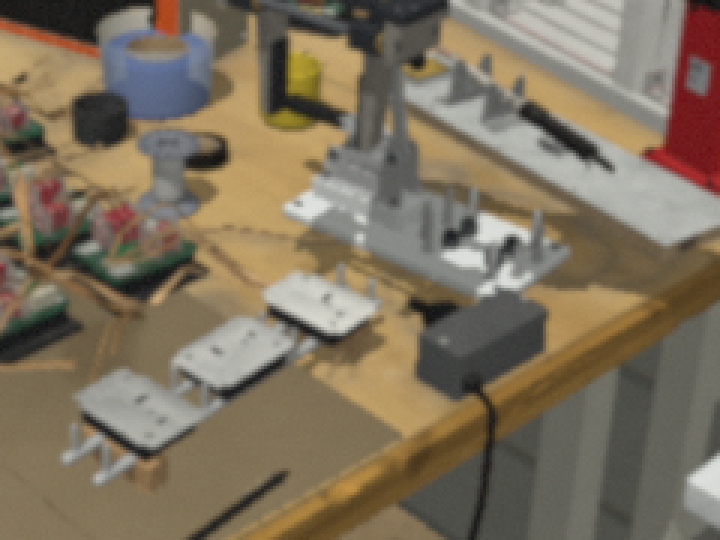

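```bash
python3 - <<'E'
from plant import r
print(r.job_done())
E
```

```text
the job is handed in; nothing more can be done
None
```

I threw the clamp open, then lifted the module out and set it down in the rack's middle place. The job was handed in at about 22 s; no verdict is reported.

**Clamp:** I pushed the lever over with closed fingers until it was firm on its stop, at about 22 N. The scene pictures showed the arm still upright and leaning back after I let go, and again in the last picture.

**Module:** I gripped it across its long sides, lifted it level, turned it 92° to lie along the rods and lowered it until it touched, at about 11 N. I then opened the fingers and backed away.

**Last checks:**
- **Position:** The wrist camera outline put the module's centre at (0.4426, 0.3570), against my rack-centre estimate of (0.4423, 0.3577). It was within about 1° of the rods, lying flat between the pins.
- **Other things:** The spool, mug, tape and right-hand module were found within about 4 mm of where they started. The left-hand module looked unmoved in the pictures.
- **Robot:** The arm was clear and the measured contact force was near zero.

**Checks that disagreed:**
- The network's own point for the placed module was about 4.5 mm off across the rods from the outline; I trusted the outline.
- In the last views the network mistook the placed module for the left-hand one. It also gave a wrong rack centre with low confidence (0.28).

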